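# Start and screw home the long-stem plug in the gearbox well

### The arm

A 6-joint arm with a two-finger parallel gripper is mounted at the origin on a cart in front of the work surface, level with it; the furniture and walls round the work are solid. World frame = base frame: x ahead of the robot, y to its left, z up, the work surface at z = 0. Lengths are in m, angles in rad, forces in N, time in s.
With the tool pointing down it reaches from about 0.4 to 0.825 m from the base axis. Payload 7 kg.
Tool frame: the origin (TCP) lies midway between the tips of the shut fingers; the grasp point (between the pads) lies 19 mm behind it (arm.hold_point_z is the distance from the TCP to the grasp point, in m); z points along the fingers, x is the direction in which the jaws open and shut, and the axes are right-handed (so a half turn about z gives the same grasp; the last joint's range is limited). The gripper opens to 88 mm and grips with 3 to 60 N. Pads are 19 mm wide; open, the fingers measure 130 mm over their backs; the gripper's body (78 mm by 193 mm) begins 47 mm behind the grasp point.
Start: joints at [1.396, 0.359, 0.012, 0, -1.224, -0.288], TCP at [0.301, 0.604, 0.227] pointing down, gripper open.
Joint ranges: [-3.07, 3.07], [-1.43, 2.12], [-1.02, 1.25], [-3.03, 1.67], [-3.05, -0], [-3.03, 3.03]. Speed limits (rad/s): [2.39, 2.39, 3.01, 3.14, 3.14, 3.14].

### API

Orientations are given as [roll, pitch, yaw] about the fixed x, y, z axes, in that order (R = Rz(yaw) Ry(pitch) Rx(roll)).
In Python, from station import readout, viewer, job, arm gives the robot as it stands.
- The arm moves only by the tool apply_moves, never from a script. Its argument "deltas" is text: rows parted by semicolons, each of 4 numbers parted by spaces: the shift along the tool's x, y, z in cm, then the turn about the tool's z in rad. A call has 1 to 10 rows; each row shifts and turns the commanded pose from where the row before left it, along the tool's axes as they then stand; what a row does not reach is not made up. A row lasts 1/8 s, in which the tool goes at most 62.5 mm and 10.7 degrees, less where a joint would pass 70% of its speed; a pose out of reach is approached as far as the arm can. A call is refused whole if a number of a shift passes 6.25 or a number of a turn 0.188, either way. A call with a gripper value outside its range is refused whole. "gripper" is the closure, from -1 (fully open) to 1 (shut), so that 0 is half open, set as the call begins (left out, the last holds). The fingers move at their own pace and stop on an object; "squeeze" is the grip in N (left out, the last holds). Time passes only in rows, so rows that do not move let the fingers close. It gives the time, the measured TCP pose, the force and the opening at its end, in the units of the state.
- readout.get_state(): the state, without advancing time (a new reading comes with each control period).
- viewer.grab_frame(name): name is "scene" or "side" or "wrist"; returns a dict with "image" (400x640x3 uint8, red, green, blue), "camera_matrix" (3x3 intrinsics, pixels), "cam_to_world" (4x4, takes a point from camera to world coordinates). Camera axes: x right, y up, looking along -z (the intrinsics and any distortion apply to the point x, -y, -z); pixel columns grow to the right and rows downward; lengths in m; the calibration is good to about 2 mm. A picture is of the moment at which its call begins. There is no depth.
- job.job_done(): hands the job in, once; it reports no verdict.
Trained networks look in the newest picture that a camera, given by its name, has taken for a name from the list of things; names that differ only in an ending like _2 or _b are one class to them, and where a whole thing is asked for, a point or a joint stands for the part that bears it (a point fixed in the world has none). Each returns a list of dicts, best first, with "conf" (0 to 1); they miss things now and then, are a little off and sometimes report something else, mostly with a low value. They report only what shows in the picture. A call takes as long as a camera call. They do not tell look-alikes from the thing itself.
- viewer.silhouettes(camera, query): "region" (400x640 bool, what is visible of it) and "extent" ([left, top, width, height] in pixels, round what is visible of it).
The state is a dict: "t": time; "q": joint angles; "qd": joint speeds; "joint_efforts": joint torques, N m; "eef_pos": TCP position; "ee_rot": TCP orientation; "force": force on the tool from outside, world axes, zero at the start; "moment": the same for the moment, N m; "width": finger opening in m.
Only numpy, scipy, OpenCV 4.12 (cv2) and the standard library are available. Lean on these libraries where they do the work, as an engineer would, in place of code of your own. Each camera call takes 0.05 s, during which the arm holds its last target.

### The job

Take the long-stem plug with the red grip out of its blue stand, lower it into the deep well of the grey gearbox housing, feel under a light push for the start of the quick thread at the bottom (the lugs, in line with the grip, drop in somewhere between the white line on the housing and a little over a quarter turn anticlockwise of it), then screw it clockwise until its flange is snug on the black rubber sealing ring, and let go. Start and turn it gently so that the thread is not crossed or forced: no more than 30 N anywhere on the housing. Leave the tape measure, the jar and the multimeter where they are.

Things in the scene. Friction and masses are not known exactly. Their poses are not given: they have to be found in the camera images.
- plug_grip (a point): Centre of the red grip of the plug: a paddle 40 mm long (x) by 14 mm thick (y) by 36 mm tall on a steel plug of 110 g, 136 mm tall in all, that starts upright in the stand. z up along the plug. Half a turn looks and works the same. The nose end (radius 7 mm) is 118 mm below this point. The stem carries two guide collars of radius 15.5 mm.
- plug_flange (a point): Point on the plug's axis in the underside of its steel flange (radius 23.5 mm, 5 mm thick), 31.1 mm below plug_grip; axes as plug_grip.
- plug_lugs (a point): Point on the plug's axis level with the two stub thread lugs, 110 mm below plug_grip, 78.9 mm below plug_flange. The lugs are round, 6 mm thick, along this x axis (in line with the paddle), one on each side, reaching 15.5 mm from the axis.
- well_mouth (a point): Centre of the well mouth, in the top face of the black rubber sealing ring, 103 mm above the bench. z up; x along the white line painted across the housing top. The round bore below is 35 mm wide, so lugs and collars have 2 mm of play all round. Screwed home, plug_flange coincides with this point.
- thread_top (a point): On the well axis, 68 mm below well_mouth, out of sight: flat top of the two-start nut when unloaded. The nut cannot turn; it floats on a spring, 2 N per mm, 6 mm down (then solid), 4 mm up. Two opposite slots, 9 mm wide, take the lugs; their line lies up to 1.8 rad anticlockwise of the white line (x). Pressed lugs turned over the slots: the nut springs up round them and the push fades.
- slot_floor (a point): On the well axis, 10.1 mm below thread_top: the floor of the slots, where the thread begins (lug centres 3 mm above it, plug_flange 3.8 mm above well_mouth). From here it runs clockwise seen from above, 4.2 mm down per rad; the flange meets the ring after 1.3 to 1.6 rad, then turning lifts the nut on its spring and clamps: firm at 2.0, hard end at 2.35 rad. It holds when let go.
- stand: Round blue stand, 60 mm across at the foot, 40 mm tall, fixed; pocket 35 mm deep, 34 to 42 mm wide, in which the plug's nose stands on a floor 5 mm above the bench; origin at the centre of its underside.
- seal: The black rubber sealing ring, 45.6 mm across and 3 mm thick, round the well mouth on top of the housing; origin at the centre of its underside, z up. It gives 1 mm per 8 N, 2 mm at most.
- housing: The grey gearbox housing, fixed to the bench, with everything in it; 112 x 94 mm at most without the shaft stub, 100 mm tall; origin at the centre of its underside, z up, x along the white line.
- tape_measure: Yellow tape measure, 36 x 74 x 62 mm, standing loose on the bench; origin at the centre of its underside.
- parts_jar: White jar with a blue lid, 53 mm across, 72 mm tall, loose; origin at the centre of its underside.
- multimeter: Orange and black multimeter, 132 x 62 x 41 mm, lying loose; origin at the centre of its underside.
Not all that is in view belongs to the job. What is shaped like the part that bears plug_grip but green or pink is not meant.

How it is judged:
By the outcome, as a careful person would: the job done as asked, in the order asked, and still so for the second after the job is handed in, with the robot touching nothing.
It also fails if it takes over 72 s, if anything falls off the work surface, if the arm or the gripper's body presses on something with over 40 N, if the wrist force passes 120 N, or if a joint passes its speed limit or range.

## Working session

There is one attempt and no reset: what is moved stays moved. The work goes in short steps, Python scripts to look and compute and a tool call to move; the robot and the scene stay as the last step left them, time stands still between calls to the robot, and variables do not carry over. Pictures are saved under pics/ and viewed, and the job is handed in when it is done.

Besides the shell and the picture viewer there is one more tool, called after "Emit:" by a JSON object that holds its "name" and its "arguments". apply_moves: Moves the arm, as the interface text tells. Its arguments: {"type":"object","properties":{"deltas":{"type":"string"},"gripper":{"type":"number"},"squeeze":{"type":"number"}},"required":["deltas"]}

```bash
ls; mkdir -p pics
python3 - <<'E'
from station import readout, viewer, job, arm
import cv2
print(readout.get_state()); print(arm.hold_point_z)
for n in ["scene","side","wrist"]:
    f=viewer.grab_frame(n); cv2.imwrite(f"pics/{n}0.png",f["image"][:,:,::-1]); print(n,f["camera_matrix"].tolist(),f["cam_to_world"].round(4).tolist(), [k for k in f])
    for q in ["plug_grip","housing","stand","seal","well_mouth"]:
        try:
            print(q,[(round(d["conf"],2),d["extent"]) for d in viewer.silhouettes(n,q)])
        except Exception as e: print(q,e)
E
```

```text
pics
{'t': 0.0, 'q': array([ 1.39607123e+00,  3.59383576e-01,  1.10638284e-02, -3.79175865e-04,
       -1.22410545e+00, -2.88089719e-01]), 'qd': array([ 3.16146319e-05, -1.77724101e-03, -1.92761377e-03,  3.21483433e-04,
       -1.41622117e-05, -5.23174306e-04]), 'joint_efforts': array([ 2.61191781e-05, -5.82717204e+01,  2.93038023e+01,  6.99697495e+00,
        6.69153917e-03, -1.56133833e-04]), 'eef_pos': array([0.30116764, 0.60353515, 0.22562177]), 'ee_rot': array([-3.14147157e+00, -1.66302618e-03, -2.03374038e+00]), 'force': array([-0.69461089, -0.02408717, -0.29638373]), 'moment': array([-0.00716613,  0.02847824, -0.03983019]), 'width': 0.0873299718412007}
0.0188
scene [[448.9086110615059, 0.0, 323.5877060015908], [0.0, 448.9086110615059, 200.64354069060934], [0.0, 0.0, 1.0]] [[0.7851, 0.4558, -0.4194, 0.0561], [-0.6192, 0.5581, -0.5524, -0.2941], [-0.0177, 0.6934, 0.7204, 0.8534], [0.0, 0.0, 0.0, 1.0]] ['image', 'camera_matrix', 'cam_to_world']
plug_grip [(0.73, [301.0, 157.9, 15.4, 41.4]), (0.66, [281.8, 194.6, 19.2, 47.0]), (0.58, [281.6, 243.7, 20.4, 40.2]), (0.56, [322.2, 177
[... 454 characters left out ...]
a_matrix', 'cam_to_world']
plug_grip [(0.9, [277.8, 198.4, 18.1, 29.1]), (0.79, [283.3, 214.1, 16.8, 44.3]), (0.79, [351.2, 178.6, 20.5, 53.8]), (0.59, [331.0, 197.9, 16.8, 56.1])]
housing [(0.57, [236.0, 169.6, 47.7, 51.7])]
stand [(0.61, [278.4, 239.2, 24.1, 16.6])]
seal [(0.64, [236.4, 168.3, 49.5, 54.1])]
well_mouth [(0.94, [239.1, 171.6, 41.7, 47.4])]
wrist [[292.1581292754802, 0.0, 319.2691682893563], [0.0, 292.1581292754802, 195.43104319195461], [0.0, 0.0, 1.0]] [[-0.4465, 0.8582, 0.2532, 0.3708], [-0.8948, -0.428, -0.1271, 0.5691], [-0.0007, -0.2833, 0.959, 0.3856], [0.0, 0.0, 0.0, 1.0]] ['image', 'camera_matrix', 'cam_to_world']
plug_grip []
housing []
stand []
seal []
well_mouth []
```

View pics/scene0.png

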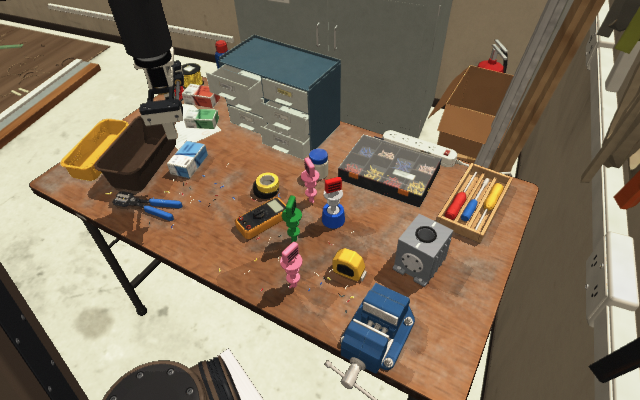

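View pics/side0.png

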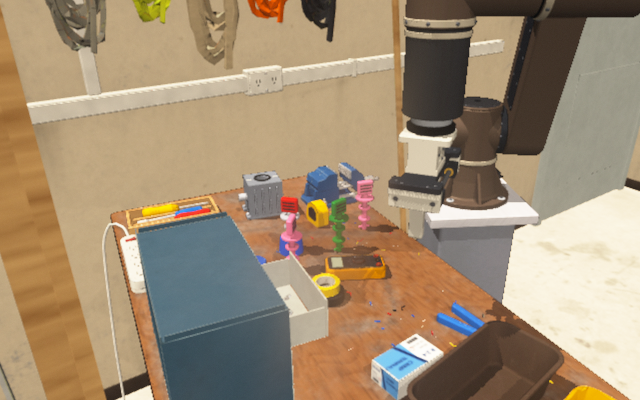

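View pics/wrist0.png

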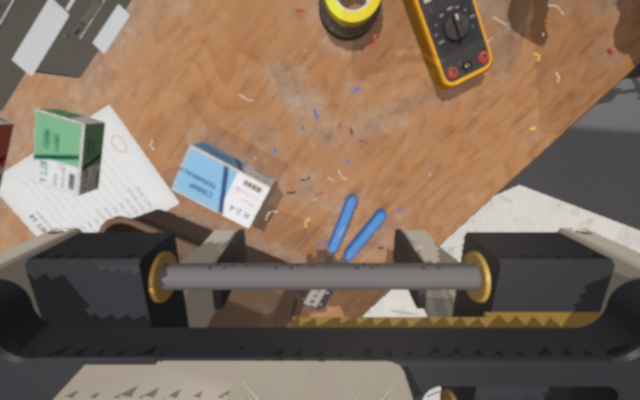

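Run:
```python
import cv2
a=cv2.imread("pics/scene0.png")[130:310,250:480]; cv2.imwrite("pics/sc_c0.png",cv2.resize(a,None,fx=3.2,fy=3.2,interpolation=cv2.INTER_CUBIC))
a=cv2.imread("pics/side0.png")[140:300,210:420]; cv2.imwrite("pics/sd_c0.png",cv2.resize(a,None,fx=3.6,fy=3.6,interpolation=cv2.INTER_CUBIC))
```

```text
(no output)
```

View pics/sc_c0.png

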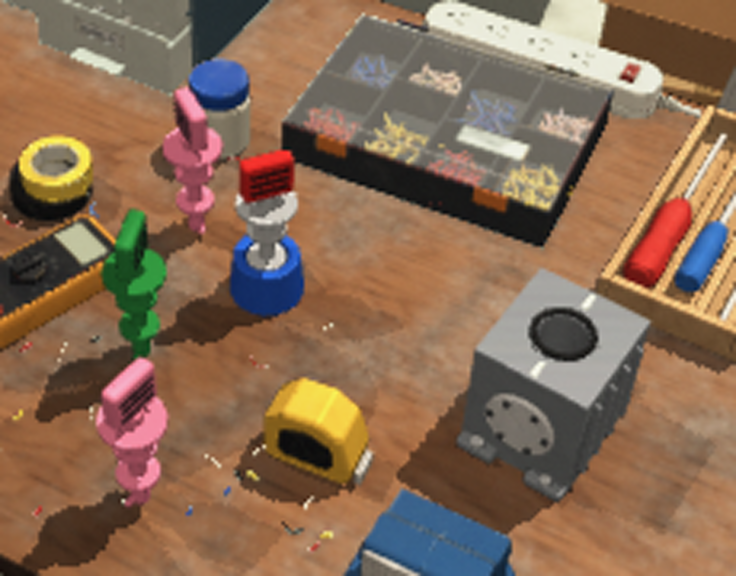

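View pics/sd_c0.png

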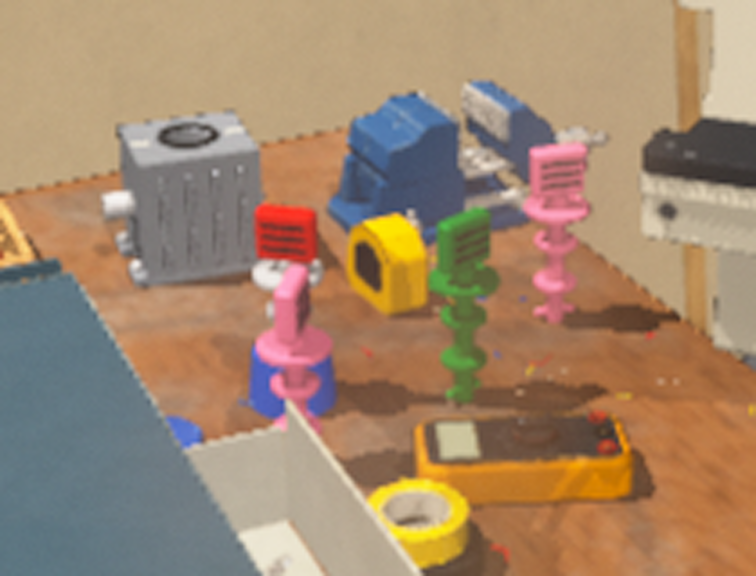

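The plug with the red grip sits in the blue stand at scene (334,187) and side (289,205). The look-alikes are pink at scene (310,180) and (291,262), and green at (291,217). Only the red one has a steel body and stands in the stand, and the crop confirms this. The housing seal is at scene (426,234) and side (263,177).

```bash
cat > h.py <<'E'
import numpy as np, cv2
from station import readout, viewer, job, arm
def ray(f,u,v):
    K=f["camera_matrix"];M=f["cam_to_world"]
    d=np.array([(u-K[0,2])/K[0,0],-(v-K[1,2])/K[1,1],-1.0]); d=M[:3,:3]@d
    return M[:3,3],d/np.linalg.norm(d)
def onz(f,u,v,z):
    o,d=ray(f,u,v); return o+d*(z-o[2])/d[2]
def tri(rs):
    A=np.zeros((3,3));b=np.zeros(3)
    for o,d in rs:
        P=np.eye(3)-np.outer(d,d);A+=P;b+=P@o
    p=np.linalg.solve(A,b); return p,[np.linalg.norm((np.eye(3)-np.outer(d,d))@(p-o)) for o,d in rs]
def proj(f,p):
    M=f["cam_to_world"];K=f["camera_matrix"]; c=M[:3,:3].T@(np.asarray(p)-M[:3,3]); return np.array([K[0,2]+K[0,0]*c[0]/-c[2],K[1,2]-K[1,1]*c[1]/-c[2]])
def red(im,box):
    x0,y0,x1,y1=box; h=cv2.cvtColor(im,cv2.COLOR_RGB2HSV); m=((h[...,0]<8)|(h[...,0]>173))&(h[...,1]>170)&(h[...,2]>90)
    k=np.zeros_like(m);k[y0:y1,x0:x1]=1;return m&k
E
python3 - <<'E'
from h import *
S=viewer.grab_frame("scene");D=viewer.grab_frame("side")
r=[]
for f,b in((S,(320,170,350,205)),(D,(275,190,305,222))):
    m=red(f["image"],b);y,x=np.where(m);print(m.sum(),x.mean(),y.mean(),x.min(),x.max(),y.min(),y.max());r.append(ray(f,x.mean(),y.mean()))
print(tri(r))
print("onz",[onz(S,426.3,234,.103),onz(D,262,177,.103)],tri([ray(S,426.3,234),ray(D,262,177)]))
a,b=onz(S,434,223.8,.1),onz(S,418.8,245,.1);print(a,b,np.arctan2(*(a-b)[1::-1]))
E
```

```text
160 332.5 183.20625 324 341 177 192
216 289.25 203.8148148148148 281 297 197 212
(array([0.52943468, 0.2946945 , 0.12604497]), [np.float64(0.0010701381695505951), np.float64(0.0010701381695505045)])
onz [array([0.60264452, 0.06300353, 0.103     ]), array([0.60099221, 0.06849625, 0.103     ])] (array([0.60223044, 0.06354102, 0.10166239]), [np.float64(0.0011400987134786238), np.float64(0.0011400987134786299)])
[0.63957894 0.07375761 0.1       ] [0.5701892  0.05371282 0.1       ] 0.2812170654498115
```

```bash
cat > fit.py <<'E'
from h import *
from scipy.optimize import minimize
S=viewer.grab_frame("scene");D=viewer.grab_frame("side")
ms=[]
for f,b in((S,(320,170,350,205)),(D,(275,190,305,222))):
    im=f["image"];h=cv2.cvtColor(im,cv2.COLOR_RGB2HSV);m=((h[...,0]<8)|(h[...,0]>173))&(h[...,1]>130)&(h[...,2]>60)
    k=np.zeros(m.shape,np.uint8);k[b[1]:b[3],b[0]:b[2]]=1
    m=cv2.morphologyEx((m&(k>0)).astype(np.uint8),cv2.MORPH_CLOSE,np.ones((3,3)));ms.append(m)
def sil(f,x,y,z,a):
    c,s=np.cos(a),np.sin(a)
    P=[(x+c*i*.02-s*j*.007,y+s*i*.02+c*j*.007,z+k*.018) for i in(-1,1) for j in(-1,1) for k in(-1,1)]
    q=np.array([proj(f,p) for p in P]); h=cv2.convexHull((q*8).astype(np.float32)).astype(np.int32)
    im=np.zeros((3200,5120),np.uint8); x0,y0=h.reshape(-1,2).min(0)//8-2; 
    im=np.zeros((60*8,60*8),np.uint8); h2=h-np.array([[x0*8,y0*8]])-4+4; cv2.fillConvexPoly(im,h2,255)
    o=np.zeros((400,640));o[y0:y0+60,x0:x0+60]=cv2.resize(im,(60,60),interpolation=cv2.INTER_AREA)/255;return o
def cost(p):
    t=0
    for i,f in enumerate((S,D)):
        o=sil(f,p[0]+p[4+2*i]*0,p[1],p[2],p[3]);t+=np.abs(o-ms[i]).sum()/ms[i].sum()
    return t
best=[]
for a in np.arange(-1.5,1.6,.15):
    r=minimize(lambda v:cost([v[0]/1e3+.5295,v[1]/1e3+.2945,v[2]/1e3+.124,v[3]/10+a,0,0,0]),[0,0,0,0],method="Nelder-Mead",options=dict(initial_simplex=np.array([[0,0,0,0],[4,0,0,0],[0,4,0,0],[0,0,4,0],[0,0,0,1]]),maxiter=150))
    best.append((r.fun,r.x[:3],a+r.x[3]/10))
for b in sorted(best,key=lambda b:b[0])[:5]:print(b)
E
python3 fit.py
python3 - <<'E'
from h import *
S=viewer.grab_frame("scene");D=viewer.grab_frame("side")
# decoy grip centres
print("pink far",tri([ray(S,309,168),ray(D,290.5,226)]))
print("green",tri([ray(S,291,203),ray(D,338,208)]))
print("pink near",tri([ray(S,291,252),ray(D,365,188)]))
E
```

```text
(np.float64(0.36230673671858665), array([-0.56783735, -2.82163596, -1.29840384]), np.float64(-0.4452950745279113))
(np.float64(0.36314329255392047), array([-0.4032576 , -3.21680533, -1.34402763]), np.float64(-0.5246258243648532))
(np.float64(0.36356314935546796), array([-0.58709576, -3.06952173, -0.87926836]), np.float64(-0.5049087892958399))
(np.float64(0.36356813862853093), array([-0.51993633, -3.18696461, -1.5465805 ]), np.float64(-0.4720429699185078))
(np.float64(0.36555361668615005), array([-0.45053807, -3.08806701, -1.03170313]), np.float64(-0.45186639669749584))
pink far (array([0.52752684, 0.38309143, 0.11399456]), [np.float64(0.00023178525050663402), np.float64(0.00023178525050651734)])
green (array([0.41921524, 0.3104121 , 0.11838405]), [np.float64(0.0028100089879159844), np.float64(0.0028100089879159657)])
pink near (array([0.33975376, 0.19855201, 0.11650752]), [np.float64(0.0026194486781074746), np.float64(0.0026194486781075405)])
```

Run:
```python
from h import *
S=viewer.grab_frame("scene")
for p in [(305,155),(268,135),(215,90),(312,153)]:
    print(p,onz(S,*p,0.0).round(3),onz(S,*p,0.15).round(3))
s=readout.get_state(); p=s["eef_pos"];from scipy.spatial.transform import Rotation as R
r=R.from_euler("xyz",s["ee_rot"]).as_matrix();print(r.round(3)); print("delta tool cm",r.T@(np.array([.529,.2915,.226])-p)*100)
```

```text
(305, 155) [0.626 0.54  0.   ] [0.526 0.394 0.15 ]
(268, 135) [ 0.594  0.689 -0.   ] [0.5   0.516 0.15 ]
(215, 90) [0.591 1.02  0.   ] [0.497 0.789 0.15 ]
(312, 153) [0.647 0.535 0.   ] [0.543 0.389 0.15 ]
[[-0.446 -0.895 -0.   ]
 [-0.895  0.446 -0.   ]
 [ 0.     0.    -1.   ]]
delta tool cm [ 17.79536167 -34.32008334   0.05502396]
```

Emit:
{"name": "apply_moves", "arguments": {"deltas": "2 0 0 0;3.5 -1.5 0 0;4 -4 0 0;4 -4.5 0 0;3 -5 0 0;1.3 -5 0 0;0 -5 0 0;0 -5 0 0;0 -3 0 0;0 -1.3 0 0", "gripper": 0}}

```text
t: 2.5
eef_pos: [0.53, 0.2906, 0.2263]
ee_rot: [3.141, -0.0, -2.035]
force: [0.5, -0.4, -0.5]
width: 0.0435
```

Emit:
{"name": "apply_moves", "arguments": {"deltas": "0 0 0 0;0 0 0 0"}}

```text
t: 2.75
eef_pos: [0.5281, 0.292, 0.2267]
ee_rot: [3.141, 0.0, -2.033]
force: [-0.8, -0.2, -0.1]
width: 0.0434
```

Run:
```python
from h import *
W=viewer.grab_frame("wrist");cv2.imwrite("pics/w1.png",W["image"][:,:,::-1])
s=readout.get_state();print(s["t"],s["eef_pos"],s["ee_rot"],s["q"],s["force"],s["width"])
```

```text
2.8 [0.52803223 0.29215816 0.22678887] [ 3.14155634e+00  3.11091480e-04 -2.03252502e+00] [ 8.28729486e-01  2.41787939e-01 -1.52394683e-01 -1.31028304e-04
 -1.17632481e+00  2.80388496e-01] [0.29547426 0.24399028 0.37981325] 0.04405570692636452
```

View pics/w1.png

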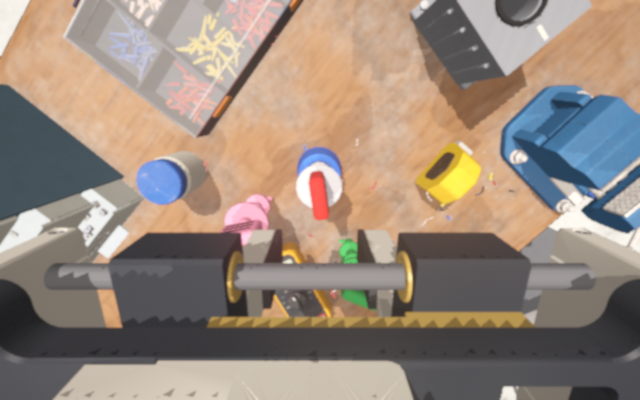

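Run:
```python
from h import *
from scipy.optimize import minimize
W=viewer.grab_frame("wrist");im=W["image"]
h=cv2.cvtColor(im,cv2.COLOR_RGB2HSV);m=((h[...,0]<8)|(h[...,0]>172))&(h[...,1]>130)&(h[...,2]>60)
k=np.zeros(m.shape,bool);k[150:228,295:345]=1;m=(m&k).astype(np.uint8);m=cv2.morphologyEx(m,cv2.MORPH_CLOSE,np.ones((3,3)))
y,x=np.where(m);print(m.sum(),x.min(),x.max(),y.min(),y.max())
def sil(f,x,y,z,a):
    c,s=np.cos(a),np.sin(a)
    P=[(x+c*i*.02-s*j*.007,y+s*i*.02+c*j*.007,z+k*.018) for i in(-1,1) for j in(-1,1) for k in(-1,1)]
    q=np.array([proj(f,p) for p in P]); hh=cv2.convexHull(((q+.5)*8).astype(np.float32)).astype(np.int32)
    im=np.zeros((800,800),np.uint8); x0,y0=270,130; cv2.fillConvexPoly(im,hh-np.array([[x0*8,y0*8]]),255)
    o=np.zeros((400,640));o[y0:y0+100,x0:x0+100]=cv2.resize(im,(100,100),interpolation=cv2.INTER_AREA)/255;return o
c=lambda v:np.abs(sil(W,.529+v[0]/1e3,.2915+v[1]/1e3,.123,-.47+v[2]/10)-m).sum()/m.sum()
for a in(-2,0,2):
    r=minimize(c,[0,0,a],method="Nelder-Mead",options=dict(initial_simplex=np.array([[0,0,a],[4,0,a],[0,4,a],[0,0,a+1]])));print(r.fun,r.x, -.47+r.x[2]/10)
# stand ellipse: blue
cv2.imwrite("pics/w1c.png",cv2.resize(im[130:240,270:370,::-1],None,fx=5,fy=5,interpolation=cv2.INTER_CUBIC))
```

```text
670 310 328 172 219
0.24278606965174132 [-1.14388808  0.55833538  1.02403473] -0.3675965266491935
0.24152765583845476 [-1.42509547  0.46583219  1.07817687] -0.3621823132174168
0.24282704126426688 [-0.4895499   0.17092735  1.02128728] -0.3678712717027691
```

View pics/w1c.png

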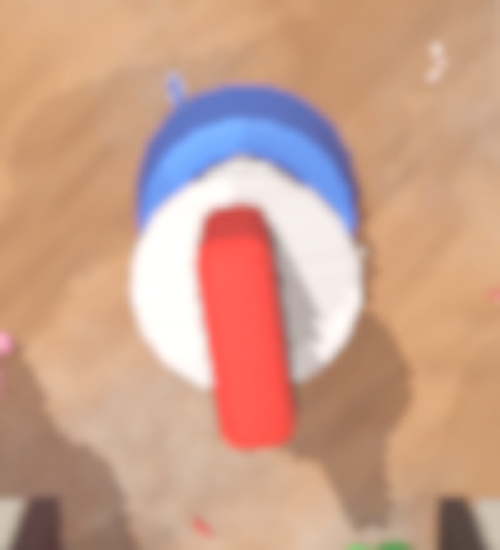

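Emit:
{"name": "apply_moves", "arguments": {"deltas": "0 0 1 -0.1;0 0 3 0;0 0 3 0;0 0 3 0;0 0 1.5 0;0 0 0.5 0;0 0 0 0"}}

```text
t: 3.72
eef_pos: [0.529, 0.292, 0.1072]
ee_rot: [-3.141, 0.001, -1.933]
force: [0.2, -0.1, 0.2]
width: 0.0436
```

Emit:
{"name": "apply_moves", "arguments": {"deltas": "0 0 0 0;0 0 0 0;0 0 0 0;0 0 0 0", "gripper": 1, "squeeze": 30}}

```text
t: 4.22
eef_pos: [0.5289, 0.2916, 0.1069]
ee_rot: [-3.141, 0.0, -1.934]
force: [0.1, 0.0, 2.2]
width: 0.0138
```

Run:
```python
from h import *
W=viewer.grab_frame("side");cv2.imwrite("pics/s2.png",cv2.resize(W["image"][100:280,210:450,::-1],None,fx=3.2,fy=3.2))
s=readout.get_state();print(s["t"],s["eef_pos"],s["ee_rot"],s["q"],s["force"],s["moment"],s["width"])
```

```text
4.275 [0.52892716 0.29161184 0.10685025] [-3.14138258e+00  2.90197956e-04 -1.93355632e+00] [ 8.27069950e-01  3.44550434e-01 -3.04375591e-01  1.09360065e-04
 -9.21522804e-01  3.80900251e-01] [ 0.01396199 -0.28294089  2.53104626] [-0.06236642  0.15223861 -0.01118207] 0.013712240071357238
```

View pics/s2.png

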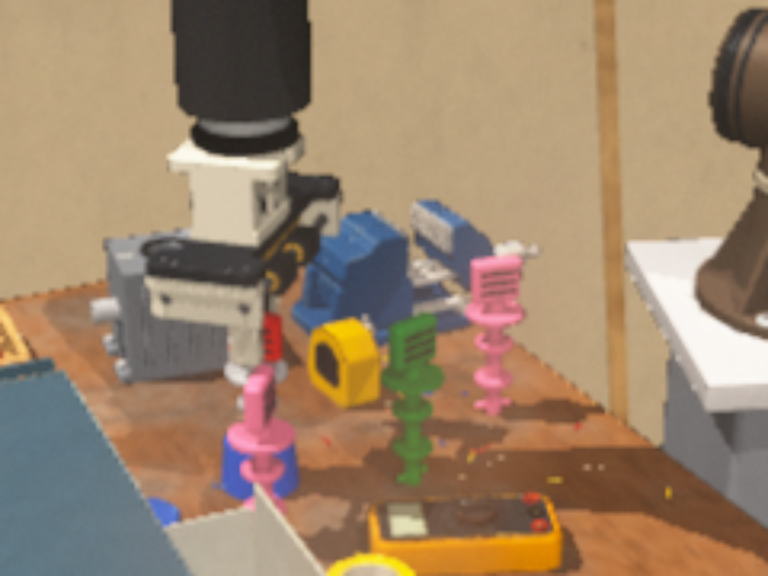

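Emit:
{"name": "apply_moves", "arguments": {"deltas": "0 0 -0.5 0;0 0 -1.5 0;0 0 -2 0;0 0 -2 0;0 0 -3 0;0 0 -3 0;0 0 -1.5 0;0 0 0 0;0 0 0 0"}}

```text
t: 5.4
eef_pos: [0.5282, 0.2912, 0.2404]
ee_rot: [3.14, -0.001, -1.934]
force: [0.2, 0.1, -1.2]
width: 0.0141
```

Run:
```python
from h import *
for n in("side","scene","wrist"):
    W=viewer.grab_frame(n)
    b={"side":(60,260,210,410),"scene":(80,260,250,450),"wrist":(0,400,0,640)}[n]
    cv2.imwrite(f"pics/{n}3.png",cv2.resize(W["image"][b[0]:b[1],b[2]:b[3],::-1],None,fx=1.2 if n=="wrist" else 3,fy=1.2 if n=="wrist" else 3))
s=readout.get_state();print(s["t"],s["eef_pos"],s["ee_rot"],s["q"],s["force"],s["moment"],s["width"])
```

```text
5.55 [0.52839081 0.29123803 0.24032521] [ 3.14063718e+00 -1.86115681e-03 -1.93363018e+00] [ 8.27130956e-01  2.34561979e-01 -1.30533700e-01 -2.08852432e-04
 -1.20778361e+00  3.80904995e-01] [-0.25161764 -0.16585215  0.06181193] [ 3.39166435e-02 -6.93500195e-05 -2.76009185e-02] 0.013751889157664433
```

View pics/side3.png

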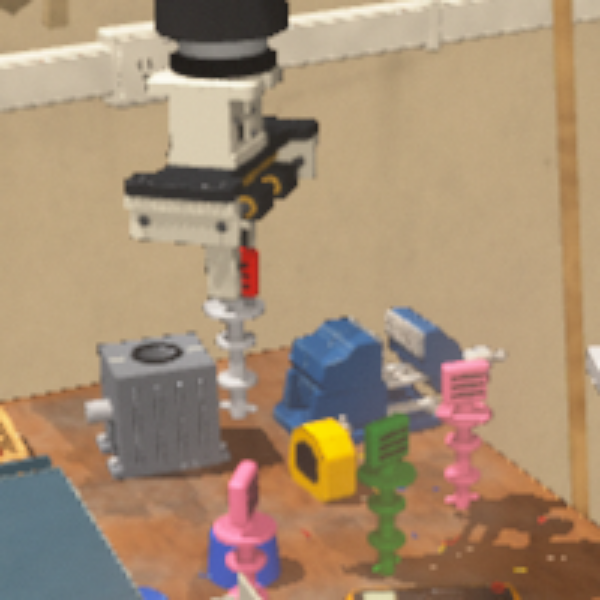

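View pics/scene3.png

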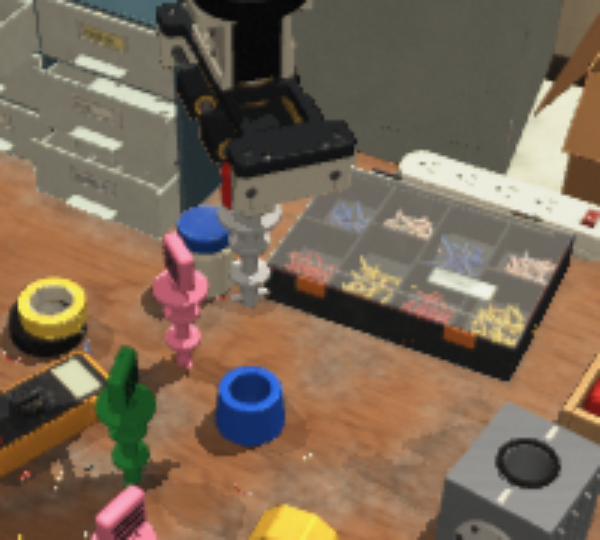

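View pics/wrist3.png

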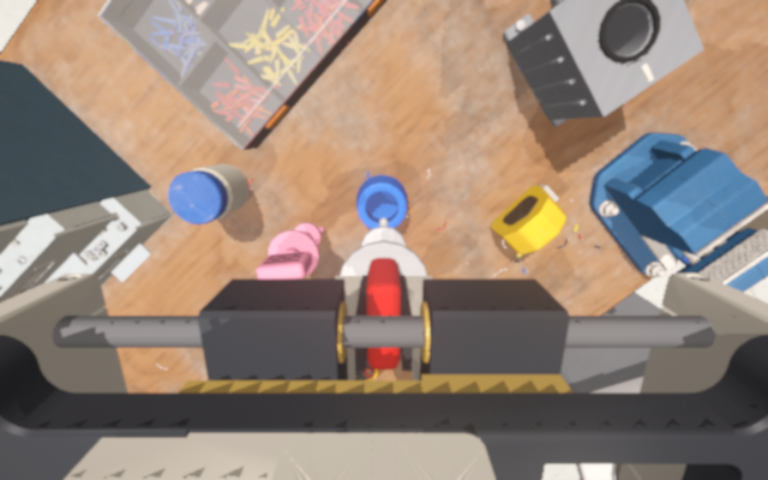

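Emit:
{"name": "apply_moves", "arguments": {"deltas": "1.5 -1.2 0 0;3 -2.4 0 0;4 -3.2 0 0;4 -3.2 0 0;3.7 -3 0 0;2 -1.6 0 0;0.5 -0.4 0 -0.1;0 0 0 -0.12;0 0 0 -0.12;0 0 0 -0.12"}}

```text
t: 6.8
eef_pos: [0.6024, 0.0624, 0.2411]
ee_rot: [3.141, -0.0, -1.47]
force: [0.1, 0.9, -1.9]
width: 0.0141
```

```bash
cat > snap.py <<'E'
from h import *
import sys
t=sys.argv[1]
for n in("side","scene","wrist"):
    W=viewer.grab_frame(n)
    b={"side":(90,240,190,340),"scene":(110,290,340,520),"wrist":(0,260,180,460)}[n]
    cv2.imwrite(f"pics/{n}{t}.png",cv2.resize(W["image"][b[0]:b[1],b[2]:b[3],::-1],None,fx=4 if n=="side" else 3,fy=4 if n=="side" else 3,interpolation=cv2.INTER_CUBIC) if n!="wrist" else cv2.resize(W["image"][0:260,180:460,::-1],None,fx=2.2,fy=2.2,interpolation=cv2.INTER_CUBIC))
    if n=="wrist":np.savez("w%s.npz"%t,im=W["image"],K=W["camera_matrix"],M=W["cam_to_world"])
s=readout.get_state();print(s["t"],s["eef_pos"],s["ee_rot"],s["q"],s["force"],s["moment"],s["width"])
E
python3 snap.py 4
```

```text
6.95 [0.60250025 0.06274458 0.24123434] [ 3.14097462e+00 -2.37249940e-04 -1.47608411e+00] [ 4.25953924e-01  2.37132760e-01 -1.25125573e-01  2.49721218e-05
 -1.20919959e+00  1.23954571e+00] [-0.43278263 -0.44714229 -0.90715489] [-0.04968751 -0.00711772 -0.01429659] 0.013731872587793625
```

View pics/side4.png

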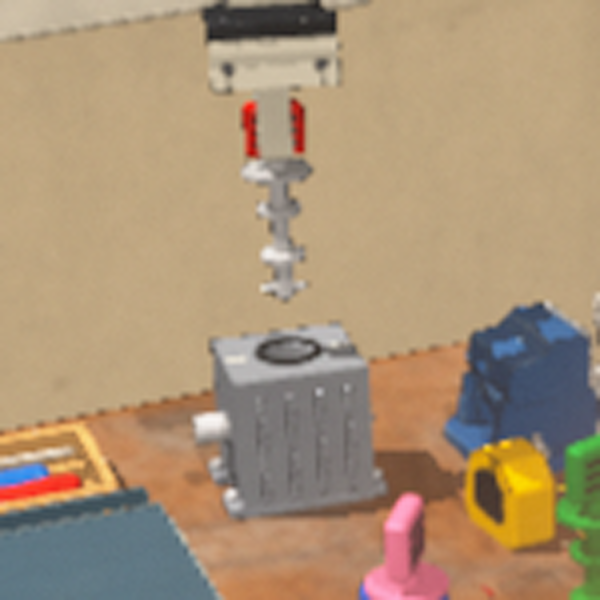

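View pics/scene4.png

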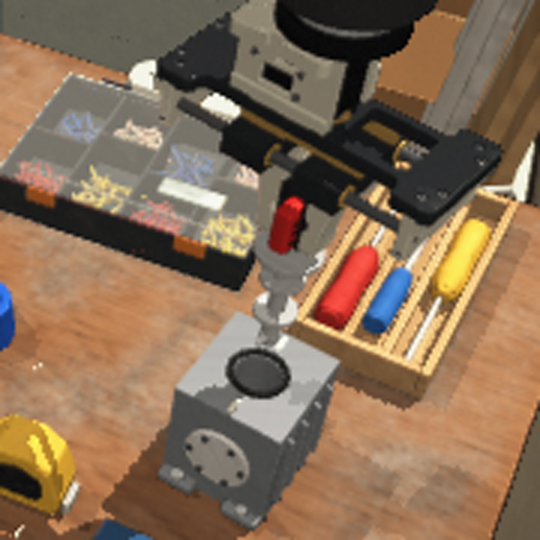

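View pics/wrist4.png

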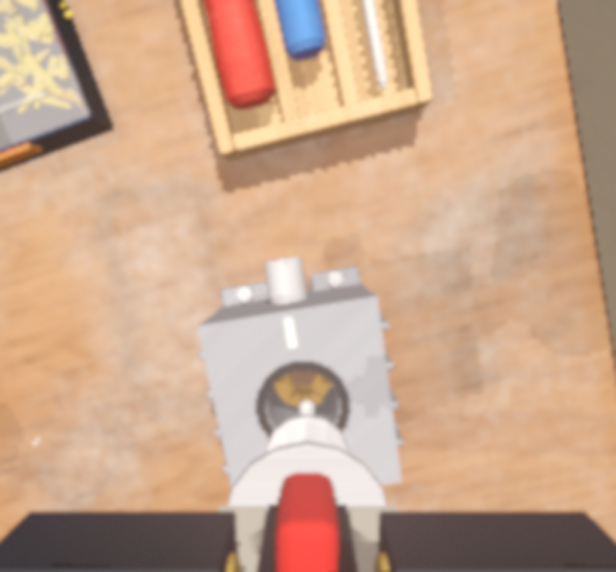

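```bash
cat > ov.py <<'E'
from h import *
import sys
w=np.load("w4.npz");f=dict(image=w["im"],camera_matrix=w["K"],cam_to_world=w["M"])
F={"wrist":f,"scene":viewer.grab_frame("scene"),"side":viewer.grab_frame("side")}
p=readout.get_state()["eef_pos"]
u=lambda c,r:(c[0]/2.2+180-.25,c[1]/2.2-.25)
print("nose wrist",onz(f,*u((306,409),0),p[2]-.102),"tcp",p)
print("seal wrist",onz(f,*u((303,407),0),.103)); 
for c in[(290,332),(292,345),(289,320)]: print("line",onz(f,*u(c,0),.1))
boxes={"side":(90,240,190,340,4),"scene":(110,290,340,520,3),"wrist":(0,260,180,460,2.5)}
C=np.array([float(a) for a in sys.argv[1:3]])
P=np.array([float(a) for a in sys.argv[3:5]])
t=np.linspace(0,2*np.pi,60)
for n,g in F.items():
    y0,y1,x0,x1,s=boxes[n];im=cv2.resize(g["image"][y0:y1,x0:x1,::-1],None,fx=s,fy=s,interpolation=cv2.INTER_CUBIC)
    def circ(c,r,z,col):
        q=np.array([proj(g,(c[0]+r*np.cos(a),c[1]+r*np.sin(a),z)) for a in t]);q=((q-(x0,y0)+.5)*s).astype(np.int32);cv2.polylines(im,[q],True,col,1)
    circ(C,.0228,.103,(0,255,0));circ(C,.0175,.100,(255,255,0))
    circ(P,.0235,p[2]-.0151,(255,0,255));circ(P,.007,p[2]-.102,(255,0,255))
    for d in(-.056,.056):pass
    cv2.imwrite(f"pics/ov_{n}_{sys.argv[5]}.png",im)
E
python3 ov.py .6022 .0635 .6025 .0627 a
```

```text
nose wrist [0.61222752 0.06331699 0.13935461] tcp [0.60257492 0.06302205 0.24135461]
seal wrist [0.60366003 0.06396724 0.103     ]
line [0.63817973 0.07340354 0.1       ]
line [0.63221957 0.07192145 0.1       ]
line [0.64365953 0.07436641 0.1       ]
```

View pics/ov_wrist_a.png

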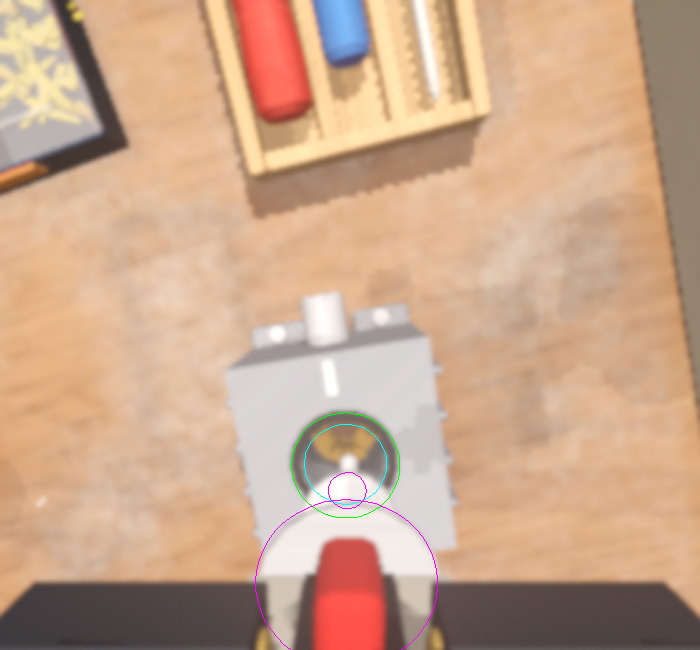

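View pics/ov_scene_a.png

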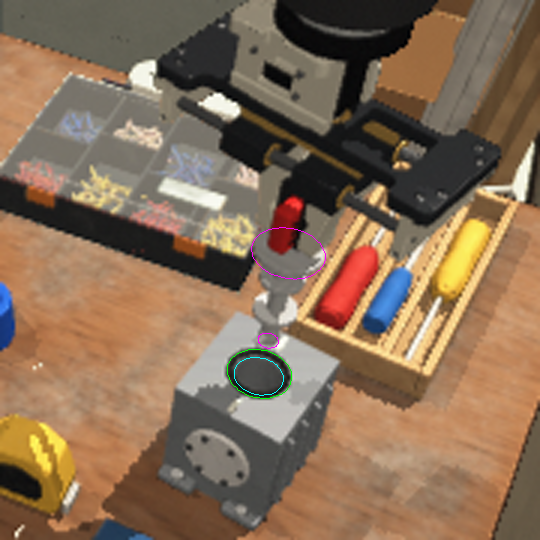

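View pics/ov_side_a.png

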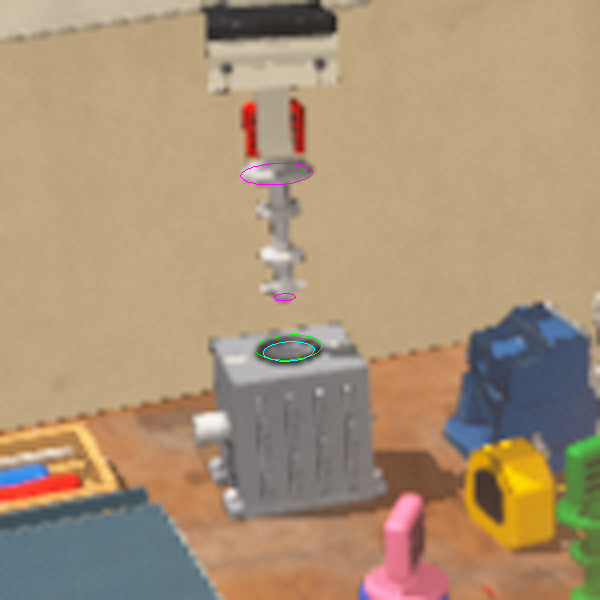

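Run:
```python
from h import *
w=np.load("w4.npz");im=w["im"][155:215,285:350,::-1]
im=cv2.convertScaleAbs(im,alpha=1.5,beta=0)
cv2.imwrite("pics/z4.png",cv2.resize(im,None,fx=9,fy=9,interpolation=cv2.INTER_CUBIC))
f=dict(camera_matrix=w["K"],cam_to_world=w["M"]);p=readout.get_state()["eef_pos"]
phi=.095
for r in(.0125,.0155):
  q=p+[r*np.cos(phi),r*np.sin(phi),0];q[2]=p[2]-.094;print(((proj(f,q)-(285,155)+.5)*9))
print(p)
```

```text
[302.75928167 272.7603388 ]
[302.81792203 243.35118462]
[0.60257492 0.06302205 0.24135461]
```

View pics/z4.png

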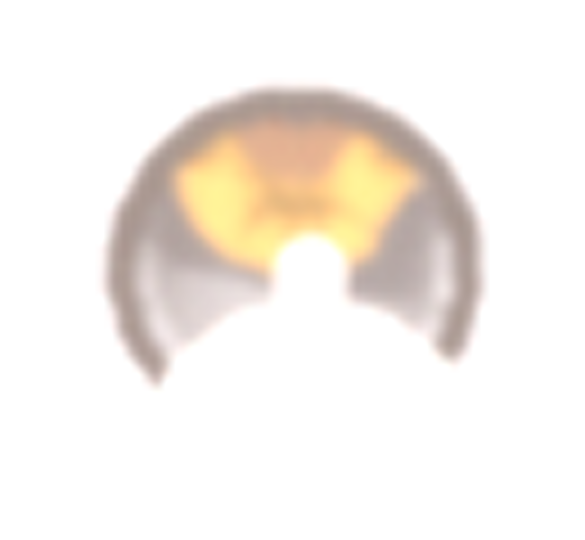

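Emit:
{"name": "apply_moves", "arguments": {"deltas": "-0.07 0 1 0;0 0 1.5 0;0 0 1 0;0 0 1 0;0 0 1 0;0 0 0 0"}}

```text
t: 7.8
eef_pos: [0.6021, 0.064, 0.1855]
ee_rot: [3.14, -0.0, -1.474]
force: [-0.1, -0.4, -0.5]
width: 0.0144
```

Emit:
{"name": "apply_moves", "arguments": {"deltas": "0 0 0.8 0;0 0 0.8 0;0 0 0.8 0;0 0 0 0"}}

```text
t: 8.3
eef_pos: [0.6021, 0.064, 0.1616]
ee_rot: [3.14, -0.0, -1.474]
force: [0.5, 0.4, -0.9]
width: 0.0136
```

```bash
python3 snap.py 5
```

```text
8.45 [0.60278848 0.06421414 0.16278338] [-3.14130799e+00 -4.03712225e-05 -1.47352791e+00] [ 4.28143782e-01  2.94383746e-01 -2.34005229e-01  1.51314853e-04
 -1.04215125e+00  1.23984467e+00] [-0.05446814  0.46537189 -1.33535676] [-0.07642828 -0.06579534  0.0130547 ] 0.014074582942913132
```

View pics/side5.png

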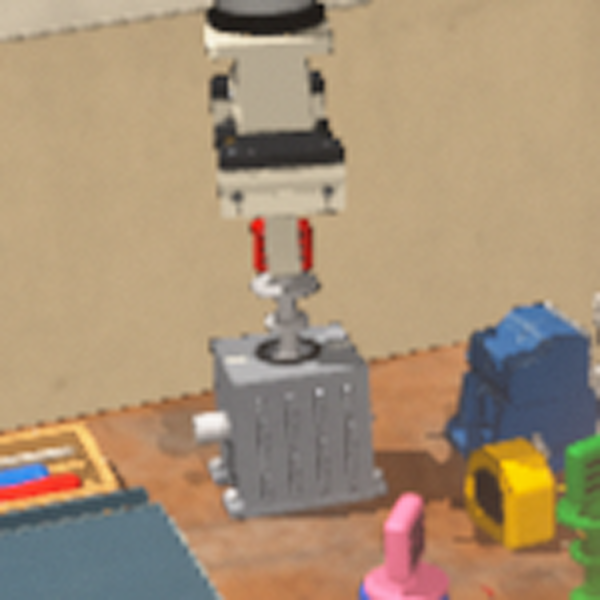

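View pics/scene5.png

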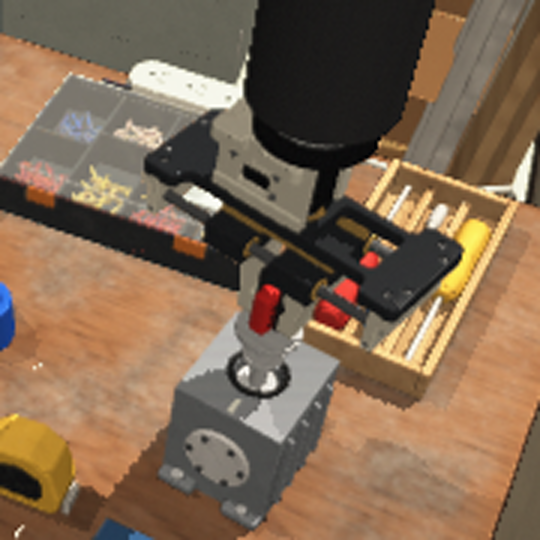

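Emit:
{"name": "apply_moves", "arguments": {"deltas": "0 0 0.6 0;0 0 0.6 0;0 0 0.6 0;0 0 0.5 0;0 0 0 0"}}

```text
t: 9.07
eef_pos: [0.6023, 0.0641, 0.1389]
ee_rot: [3.141, -0.0, -1.474]
force: [0.2, 0.5, -0.7]
width: 0.0139
```

Emit:
{"name": "apply_moves", "arguments": {"deltas": "0 0 0.25 0;0 0 0.2 0;0 0 0.2 0;0 0 0 0;0 0 0 0"}}

```text
t: 9.7
eef_pos: [0.6026, 0.0642, 0.1331]
ee_rot: [-3.142, -0.0, -1.474]
force: [0.1, 1.0, -1.1]
width: 0.0134
```

Emit:
{"name": "apply_moves", "arguments": {"deltas": "0 0 0.15 0;0 0 0.15 0;0 0 0.1 0;0 0 0 0;0 0 0 0"}}

```text
t: 10.32
eef_pos: [0.6028, 0.0642, 0.1294]
ee_rot: [-3.141, 0.0, -1.474]
force: [-0.3, 0.2, 3.8]
width: 0.0139
```

Emit:
{"name": "apply_moves", "arguments": {"deltas": "0 0 0.1 0;0 0 0 -0.04;0 0 0 -0.04;0 0 0 -0.04;0 0 0 0"}}

```text
t: 10.95
eef_pos: [0.603, 0.0643, 0.1284]
ee_rot: [-3.141, -0.0, -1.354]
force: [-0.9, 1.0, 4.6]
width: 0.0139
```

Emit:
{"name": "apply_moves", "arguments": {"deltas": "0 0 0 -0.04;0 0 0 -0.04;0 0 0 -0.04;0 0 0 0"}}

```text
t: 11.45
eef_pos: [0.603, 0.0643, 0.1283]
ee_rot: [-3.141, -0.0, -1.234]
force: [1.0, 0.7, 5.1]
width: 0.0139
```

```bash
python3 -c "
from h import *
s=readout.get_state();print(s['t'],s['eef_pos'],s['ee_rot'],s['force'],s['moment'],s['q'][5])"
```

```text
11.45 [0.60297491 0.06433439 0.12830984] [-3.14081268e+00 -8.66131703e-05 -1.23449720e+00] [0.98248943 0.70570575 5.0618124 ] [ 0.08716442  0.01653006 -0.01611887] 1.4787697610385384
```

Emit:
{"name": "apply_moves", "arguments": {"deltas": "0 0 0.05 -0.04;0 0 0 -0.04;0 0 0 -0.04;0 0 0 0"}}

```text
t: 11.95
eef_pos: [0.603, 0.0643, 0.1279]
ee_rot: [-3.141, -0.0, -1.115]
force: [-0.5, -0.1, 4.7]
width: 0.0141
```

Emit:
{"name": "apply_moves", "arguments": {"deltas": "0 0 0 -0.04;0 0 0 -0.04;0 0 0 -0.04;0 0 0 0"}}

```text
t: 12.45
eef_pos: [0.603, 0.0642, 0.1279]
ee_rot: [-3.141, -0.0, -0.994]
force: [-0.2, -0.4, 5.2]
width: 0.014
```

Emit:
{"name": "apply_moves", "arguments": {"deltas": "0 0 0 -0.04;0 0 0 -0.04;0 0 0 -0.04;0 0 0 0"}}

```text
t: 12.95
eef_pos: [0.6032, 0.0641, 0.128]
ee_rot: [-3.141, -0.001, -0.874]
force: [0.5, -0.3, 5.7]
width: 0.0142
```

Emit:
{"name": "apply_moves", "arguments": {"deltas": "0 0 0 -0.04;0 0 0 -0.04;0 0 0 -0.04;0 0 0 0"}}

```text
t: 13.45
eef_pos: [0.6029, 0.0642, 0.1277]
ee_rot: [-3.141, -0.0, -0.755]
force: [0.4, -0.3, 4.2]
width: 0.0141
```

Emit:
{"name": "apply_moves", "arguments": {"deltas": "0 0 0 -0.04;0 0 0 -0.04;0 0 0 -0.04;0 0 0 0"}}

```text
t: 13.95
eef_pos: [0.6025, 0.0642, 0.1272]
ee_rot: [3.141, 0.0, -0.635]
force: [1.4, -0.1, 1.2]
width: 0.014
```

Emit:
{"name": "apply_moves", "arguments": {"deltas": "0 0 0 -0.04;0 0 0 -0.04;0 0 0 -0.04;0 0 0 0"}}

```text
t: 14.45
eef_pos: [0.6018, 0.064, 0.1267]
ee_rot: [3.14, 0.002, -0.516]
force: [-0.5, 0.1, -1.0]
width: 0.0141
```

```bash
python3 -c "
from h import *
s=readout.get_state();print(s['t'],s['eef_pos'],s['ee_rot'],s['force'],s['moment'],s['q'])"
```

```text
14.45 [0.60177392 0.06403588 0.12666826] [ 3.14038764e+00  1.52913139e-03 -5.15848338e-01] [-0.54912128  0.07942887 -1.03580177] [-0.1155044  -0.10489726  0.00054504] [ 4.28158822e-01  3.27417260e-01 -2.77457328e-01 -6.45513589e-04
 -9.67794701e-01  2.19795299e+00]
```

Emit:
{"name": "apply_moves", "arguments": {"deltas": "0 0 0.1 0;0 0 0.1 0;0 0 0 0"}}

```text
t: 14.82
eef_pos: [0.6025, 0.0642, 0.1254]
ee_rot: [3.141, 0.0, -0.514]
force: [-0.6, -0.1, -0.8]
width: 0.0138
```

```bash
python3 -c "
from h import *
s=readout.get_state();print(s['t'],s['eef_pos'],s['ee_rot'],s['force'],s['moment'],s['q'])"
```

```text
14.825 [0.60245822 0.06416212 0.12536635] [ 3.14133128e+00  2.78198219e-04 -5.14099454e-01] [-0.56685857 -0.11837482 -0.75217373] [-0.06054686 -0.10370998 -0.04437053] [ 4.28167146e-01  3.28851594e-01 -2.78940079e-01 -8.69021676e-05
 -9.63379646e-01  2.19937570e+00]
```

Emit:
{"name": "apply_moves", "arguments": {"deltas": "0 0 0.1 0;0 0 0.1 0;0 0 0 0"}}

```text
t: 15.2
eef_pos: [0.6025, 0.0642, 0.1235]
ee_rot: [3.141, 0.0, -0.514]
force: [-0.0, -0.4, -1.4]
width: 0.0139
```

Emit:
{"name": "apply_moves", "arguments": {"deltas": "0 0 0.1 0;0 0 0.05 0;0 0 0 0;0 0 0 0"}}

```text
t: 15.7
eef_pos: [0.6026, 0.0642, 0.1221]
ee_rot: [-3.142, -0.0, -0.514]
force: [0.2, 0.3, -1.1]
width: 0.0141
```

Emit:
{"name": "apply_moves", "arguments": {"deltas": "0 0 0.1 0;0 0 0.05 0;0 0 0 0;0 0 0 0"}}

```text
t: 16.2
eef_pos: [0.6027, 0.0642, 0.1207]
ee_rot: [-3.141, -0.0, -0.514]
force: [0.4, 0.7, 0.4]
width: 0.0139
```

Emit:
{"name": "apply_moves", "arguments": {"deltas": "0 0 0.1 0;0 0 0 0;0 0 0 0"}}

```text
t: 16.58
eef_pos: [0.6028, 0.0642, 0.1197]
ee_rot: [-3.141, -0.0, -0.514]
force: [-0.5, -0.3, 2.8]
width: 0.0137
```

```bash
python3 -c "
from h import *
s=readout.get_state();print(s['t'],s['eef_pos'],s['ee_rot'],s['force'],s['moment'],s['q'])"
```

```text
16.575 [0.60275901 0.06422484 0.1197418 ] [-3.14137556e+00 -2.56313702e-04 -5.13559237e-01] [-0.54999202 -0.34775976  2.76619261] [-0.06854422 -0.00032428 -0.01803766] [ 4.28148348e-01  3.34512068e-01 -2.85271289e-01  9.76958054e-05
 -9.50686621e-01  2.19982834e+00]
```

Emit:
{"name": "apply_moves", "arguments": {"deltas": "0 0 0 0.05;0 0 0 0.05;0 0 0.02 0.05;0 0 0.02 0.05;0 0 0 0"}}

```text
t: 17.2
eef_pos: [0.603, 0.0642, 0.1194]
ee_rot: [-3.141, -0.001, -0.713]
force: [0.7, -0.2, 2.8]
width: 0.0139
```

Emit:
{"name": "apply_moves", "arguments": {"deltas": "0 0 0.02 0.05;0 0 0.02 0.05;0 0 0.02 0.05;0 0 0.02 0.05;0 0 0 0"}}

```text
t: 17.82
eef_pos: [0.6031, 0.0641, 0.1188]
ee_rot: [-3.141, -0.001, -0.912]
force: [1.2, -1.3, 3.9]
width: 0.0138
```

```bash
python3 -c "
from h import *
s=readout.get_state();print(s['t'],s['eef_pos'],s['ee_rot'],s['force'],s['moment'],s['q'])"
```

```text
17.825 [0.60314325 0.06412393 0.11878128] [-3.14079015e+00 -6.99745826e-04 -9.12077016e-01] [ 1.23876497 -1.33554265  3.87066104] [-0.69350942 -0.55603428  0.01378366] [ 4.27986221e-01  3.35629933e-01 -2.86327597e-01  6.12758963e-04
 -9.47897628e-01  1.80117245e+00]
```

Emit:
{"name": "apply_moves", "arguments": {"deltas": "0 0 0.02 0.05;0 0 0.02 0.05;0 0 0.02 0.05;0 0 0.02 0.05;0 0 0 0"}}

```text
t: 18.45
eef_pos: [0.6028, 0.0643, 0.1179]
ee_rot: [-3.141, -0.0, -1.112]
force: [0.9, -0.8, 4.2]
width: 0.0137
```

```bash
python3 -c "
from h import *
s=readout.get_state();print(s['t'],s['eef_pos'],s['ee_rot'],s['force'],s['moment'],s['q'])"
```

```text
18.45 [0.60284769 0.06426698 0.11785125] [-3.14102825e+00 -1.21637391e-04 -1.11166861e+00] [ 0.91039505 -0.80295029  4.16974191] [-0.3342822  -0.22766397  0.00898513] [ 4.28167174e-01  3.36424735e-01 -2.87383006e-01  1.28317661e-04
 -9.46420695e-01  1.60168192e+00]
```

Emit:
{"name": "apply_moves", "arguments": {"deltas": "0 0 0.02 0.05;0 0 0.02 0.05;0 0 0.02 0.05;0 0 0.02 0.05;0 0 0.02 0.05;0 0 0.02 0.05;0 0 0 0"}}

```text
t: 19.32
eef_pos: [0.6031, 0.0642, 0.1172]
ee_rot: [-3.14, -0.0, -1.411]
force: [0.1, -1.1, 8.0]
width: 0.0142
```

```bash
python3 -c "
from h import *
s=readout.get_state();print(s['t'],s['eef_pos'],s['ee_rot'],s['force'],s['moment'],s['q'])"; python3 snap.py 6
```

```text
19.325 [0.60312799 0.06419452 0.11724241] [-3.14033490e+00 -1.72024682e-04 -1.41145394e+00] [ 0.05088266 -1.08097116  7.98539166] [-0.30903212  0.09396994 -0.11580724] [ 4.28110270e-01  3.37055144e-01 -2.88240964e-01  6.17001024e-04
 -9.44333393e-01  1.30166710e+00]
19.475 [0.60313984 0.06421779 0.11722762] [-3.14032728e+00 -1.19218563e-04 -1.41083291e+00] [ 4.28105915e-01  3.37088546e-01 -2.88203865e-01  5.55746609e-04
 -9.44315417e-01  1.30232834e+00] [-0.30272931 -0.2657764   8.18889578] [-0.40261393  0.11863521 -0.05164261] 0.013788782804500063
```

View pics/side6.png

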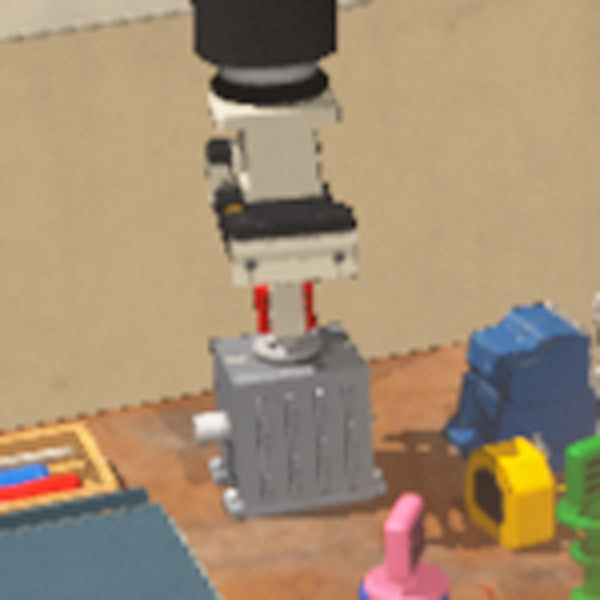

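Emit:
{"name": "apply_moves", "arguments": {"deltas": "0 0 -0.03 0.05;0 0 0 0.05;0 0 0 0.05;0 0 0 0.05;0 0 0 0.05;0 0 0 0.05;0 0 0 0"}}

```text
t: 20.35
eef_pos: [0.603, 0.0643, 0.1172]
ee_rot: [-3.141, 0.0, -1.712]
force: [0.3, -0.3, 6.3]
width: 0.0137
```

```bash
python3 -c "
from h import *
s=readout.get_state();print(s['t'],s['eef_pos'],s['ee_rot'],s['force'],s['moment'],s['q'])"
```

```text
20.35 [0.60295129 0.06427143 0.11719831] [-3.14079139e+00  2.57047296e-04 -1.71162760e+00] [ 0.31236212 -0.33152662  6.29371373] [-0.21075095  0.00606305 -0.03009336] [ 4.28172413e-01  3.37089692e-01 -2.88159582e-01  2.65531082e-04
 -9.44733556e-01  1.00163703e+00]
```

Emit:
{"name": "apply_moves", "arguments": {"deltas": "0 0 -0.02 0.05;0 0 0 0.05;0 0 0 0.05;0 0 0 0.05;0 0 0 0.05;0 0 0 0.05;0 0 0 0"}}

```text
t: 21.22
eef_pos: [0.6027, 0.0643, 0.1171]
ee_rot: [-3.141, 0.0, -2.012]
force: [0.9, -0.5, 4.6]
width: 0.0142
```

```bash
python3 -c "
from h import *
s=readout.get_state();print(s['t'],s['eef_pos'],s['ee_rot'],s['force'],s['moment'],s['q'])"
```

```text
21.225 [0.60270258 0.06430292 0.11713899] [-3.14139192e+00  2.87878390e-04 -2.01172236e+00] [ 0.86635658 -0.54248336  4.64958917] [-0.05240057  0.09529326 -0.03943728] [ 4.28238995e-01  3.37078754e-01 -2.88207373e-01 -4.00922162e-05
 -9.45160756e-01  7.01654743e-01]
```

Emit:
{"name": "apply_moves", "arguments": {"deltas": "0 0 0 0.05;0 0 0 0.05;0 0 0 0.05;0 0 0 0.05;0 0 0 0"}}

```text
t: 21.85
eef_pos: [0.6027, 0.0643, 0.1171]
ee_rot: [-3.141, 0.0, -2.211]
force: [0.5, 0.3, 4.5]
width: 0.0136
```

```bash
python3 -c "
from h import *
s=readout.get_state();print(s['t'],s['eef_pos'],s['ee_rot'],s['force'],s['moment'],s['q'])"
```

```text
21.85 [0.60272479 0.06433958 0.11710804] [-3.14144507e+00  3.59258897e-04 -2.21130092e+00] [0.52500534 0.30080588 4.51907655] [ 0.02462967  0.09293375 -0.06769784] [ 4.28273728e-01  3.37131213e-01 -2.88203905e-01 -5.36669206e-05
 -9.45075261e-01  5.02049398e-01]
```

Emit:
{"name": "apply_moves", "arguments": {"deltas": "0 0 0 0.05;0 0 0 0.05;0 0 0 0.05;0 0 0 0.05;0 0 0 0.05;0 0 0 0.05;0 0 0 0"}}

```text
t: 22.72
eef_pos: [0.6027, 0.0643, 0.117]
ee_rot: [3.142, 0.0, -2.511]
force: [-0.6, 0.2, 4.2]
width: 0.0138
```

```bash
python3 -c "
from h import *
s=readout.get_state();print(s['t'],s['eef_pos'],s['ee_rot'],s['force'],s['moment'],s['q'])"
```

```text
22.725 [0.60265673 0.0643286  0.11696725] [ 3.14153719e+00  2.56046599e-04 -2.51110489e+00] [-0.61662228  0.16242518  4.24388141] [0.06347679 0.02952184 0.03986953] [ 4.28264580e-01  3.37260872e-01 -2.88348364e-01 -1.30490213e-04
 -9.44947404e-01  2.02299621e-01]
```

Emit:
{"name": "apply_moves", "arguments": {"deltas": "0 0 0 0.05;0 0 0 0.05;0 0 0 0.03;0 0 0 0"}}

```text
t: 23.22
eef_pos: [0.6026, 0.0643, 0.1169]
ee_rot: [3.142, 0.0, -2.642]
force: [0.3, 1.0, 3.2]
width: 0.014
```

```bash
python3 -c "
from h import *
s=readout.get_state();print(s['t'],s['eef_pos'],s['ee_rot'],s['force'],s['moment'],s['q'])"; python3 snap.py 7
```

```text
23.225 [0.60264178 0.0642766  0.11689602] [ 3.14154407e+00  1.32959888e-04 -2.64218139e+00] [0.25661138 0.95532819 3.22352762] [0.2533288  0.04698433 0.01054684] [ 4.28224550e-01  3.37353238e-01 -2.88421007e-01 -7.14704703e-05
 -9.44892917e-01  7.12285848e-02]
23.375 [0.6026579  0.0642684  0.11688244] [ 3.14154624e+00  1.15569512e-04 -2.64247110e+00] [ 4.28202191e-01  3.37398008e-01 -2.88390399e-01 -6.72279318e-05
 -9.44895930e-01  7.09587492e-02] [-0.30581029  0.98013105  4.64739844] [0.29630439 0.04077047 0.09255595] 0.013957438034907465
```

View pics/wrist7.png

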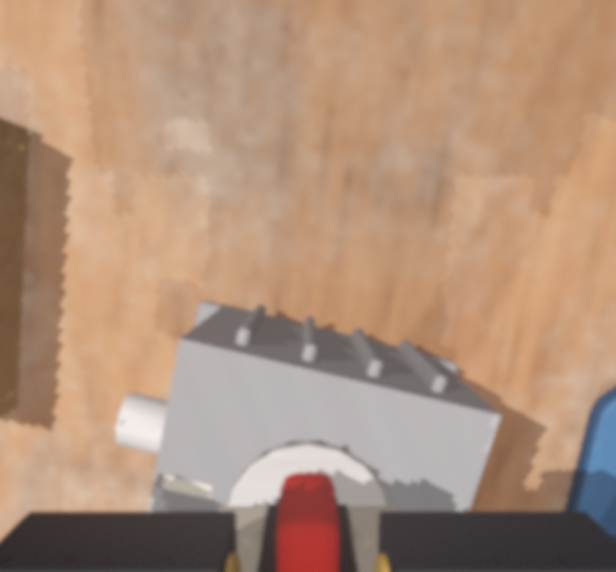

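Emit:
{"name": "apply_moves", "arguments": {"deltas": "0 0 0 0.03;0 0 0 0.02;0 0 0 0;0 0 0 0"}}

```text
t: 23.88
eef_pos: [0.6026, 0.0642, 0.1169]
ee_rot: [3.142, 0.0, -2.694]
force: [-0.6, 1.2, 5.0]
width: 0.014
```

```bash
python3 -c "
from h import *
s=readout.get_state();print(s['t'],s['eef_pos'],s['ee_rot'],s['force'],s['moment'],s['q'])"
```

```text
23.875 [0.60262829 0.06421071 0.11686229] [ 3.14153530e+00  7.94882093e-05 -2.69350891e+00] [-0.64451109  1.18151043  5.0063293 ] [0.35958355 0.00243926 0.08146671] [ 4.28129373e-01  3.37384470e-01 -2.88462484e-01 -7.27160390e-05
 -9.44871046e-01  1.99969751e-02]
```

Emit:
{"name": "apply_moves", "arguments": {"deltas": "0 0 0 0;0 0 0 0;0 0 0 0;0 0 0 0", "gripper": 0}}

```text
t: 24.38
eef_pos: [0.6025, 0.0641, 0.1167]
ee_rot: [3.141, -0.0, -2.694]
force: [0.4, 1.1, -0.1]
width: 0.0431
```

```bash
python3 snap.py 8;python3 -c "
from h import *
W=viewer.grab_frame('wrist');cv2.imwrite('pics/wf8.png',W['image'][:,:,::-1])"
```

```text
24.525 [0.60258155 0.06416438 0.11681178] [ 3.14159172e+00 -1.12779837e-04 -2.69359794e+00] [ 4.28129408e-01  3.37450507e-01 -2.88526618e-01  1.60754826e-06
 -9.44931978e-01  1.98643680e-02] [-0.28712618  0.40657214 -0.28837781] [-0.00237643 -0.06649686  0.05864213] 0.043803164744284286
```

View pics/wf8.png

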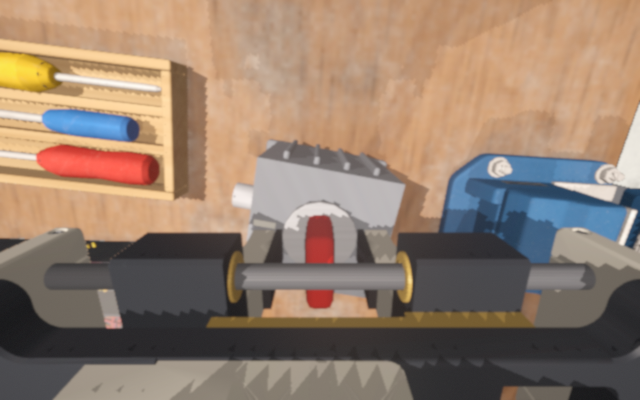

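Emit:
{"name": "apply_moves", "arguments": {"deltas": "0 0 -1 0;0 0 -2 0;0 0 -3 0;0 0 -3 0;0 0 -2 0;0 0 -1 0;0 0 0 0;0 0 0 0"}}

```text
t: 25.58
eef_pos: [0.6021, 0.0641, 0.2359]
ee_rot: [3.141, -0.001, -2.694]
force: [-0.2, -0.6, -0.6]
width: 0.0437
```

```bash
python3 snap.py 9
python3 - <<'E'
from h import *
S=viewer.grab_frame("scene");cv2.imwrite("pics/sfull9.png",S["image"][:,:,::-1])
p=np.array([.6025,.0637])
im=cv2.resize(viewer.grab_frame("side")["image"][140:240,210:320,::-1],None,fx=6,fy=6,interpolation=cv2.INTER_CUBIC);cv2.imwrite("pics/sd9z.png",im)
E
```

```text
25.725 [0.60225898 0.06408404 0.23592192] [ 3.14144181e+00 -1.58185947e-03 -2.69361903e+00] [ 4.28155837e-01  2.40744097e-01 -1.32543539e-01 -1.28221850e-04
 -1.19909323e+00  1.98643318e-02] [-0.336921   -0.45967993 -0.66955968] [ 0.0762567  -0.08167401  0.03686813] 0.043447916742211844
```

View pics/wrist9.png

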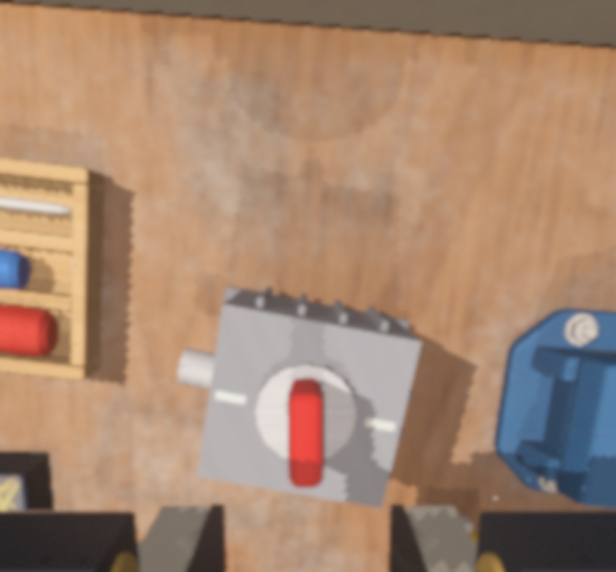

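View pics/sd9z.png

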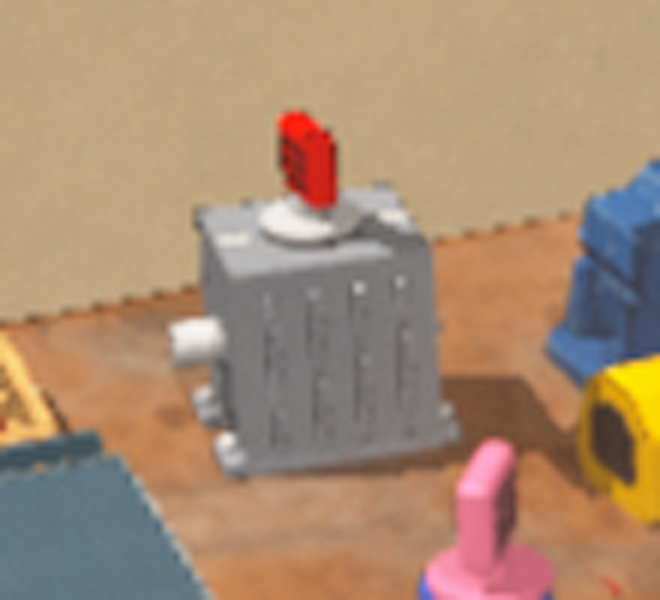

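View pics/sfull9.png

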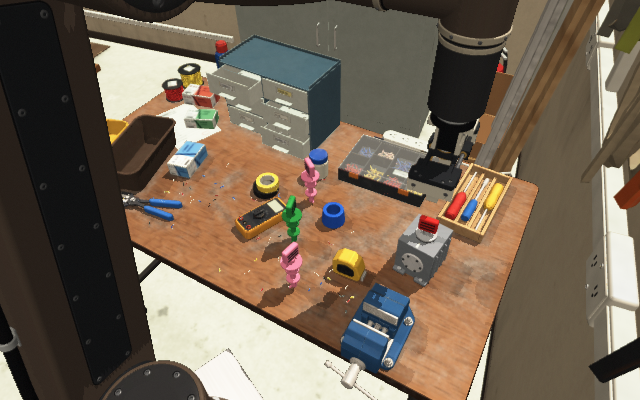

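The flange sits flat on the ring, the paddle has not sprung back, and the other items are at the same pixels as before. I'm handing in.

```bash
python3 -c "
from station import job
print(job.job_done())"
```

```text
the job is handed in; nothing more can be done
None
```

The red-grip plug is screwed into the housing and released, and I handed the job in at about 26 s of the 72 s allowed.

- **Finding the start:** I lowered the plug into the well and pressed it lightly at about 5–6 N. Turning it anticlockwise from just before the white line, the push faded about 0.8 rad past the line. The lugs then dropped to the slot floor at the expected height.
- **Screwing home:** I turned it about 2.18 rad clockwise from where the lugs dropped in. The force stayed steady while the plug went down about 4.2 mm per rad. The flange met the ring earlier than the stated 1.3 rad (after about 0.9 rad), because I was holding the nut about 2 mm down on its spring.
- **Forces:** The highest force read on the tool was about 8 N, against the 30 N limit.
- **Last checks:**
  - After release the plug stayed upright and the grip did not turn back.
  - By the tool height, the flange was about 1 mm into the rubber ring when I let go.
  - The tape measure, jar and multimeter look unmoved in the pictures.
- **Weakest check:** The twisting moment stayed too close to sensor noise to confirm that it is clamped firmly. I judged it snug by the angle turned and the flange height instead.

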